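Open the belt tensioner of a satellite test turntable and hold it for the new belt

ROBOT

A 6-joint arm with a two-finger parallel gripper is mounted at the origin on the work surface. World frame = base frame: x ahead of the robot, y to its left, z up, the work surface at z = 0. Lengths are in m, angles in rad, forces in N, time in s.
With the tool pointing down it reaches from about 0.275 to 0.975 m from the base axis. Payload 8.4 kg.
Tool frame: the origin (TCP) lies midway between the tips of the shut fingers; the grasp point (between the pads) lies 19 mm behind it; z points along the fingers, y is the direction in which the jaws open and shut (so a half turn about z gives the same grasp; the last joint's range is limited). The gripper opens to 92 mm and grips with 3 to 60 N. Pads are 20 mm wide; open, the fingers measure 128 mm over their backs; the gripper's body (75 mm by 189 mm) begins 69 mm behind the grasp point.
Start: joints at [1.267, 0.353, 1.633, -0, 1.155, -0.002], TCP at [0.186, 0.597, 0.215] pointing down, gripper open.
Joint ranges: [-2.63, 2.63], [-0.92, 2.1], [0.06, 2.66], [-1.3, 4.44], [0, 2.69], [-3.02, 3.02]. Speed limits (rad/s): [2.22, 2.22, 2.79, 3.14, 3.14, 3.14].

INTERFACE

Orientations are given as [roll, pitch, yaw] about the fixed x, y, z axes, in that order (R = Rz(yaw) Ry(pitch) Rx(roll)).
In Python, from rig import read_state, grab_frame, finish_job gives the robot as it stands. The module is installed in compiled form; this text tells all that it offers.
- The arm moves only by the tool carry_out, never from a script. Its argument "plan" is a list that holds one entry, the list of rows, each a list of 7 numbers: the finger opening in m, from 0 to 0.0919, then the shift along the tool's x, y, z in m, then the turn, a rotation vector about the tool's x, y, z in rad. A call has exactly 5 rows; each row is the pose to reach, as a shift and turn from the pose commanded when the call began, along the tool's axes at that moment; what a row does not reach only later rows make up. A row lasts 1/10 s, in which the tool goes at most 50 mm and 8.59 degrees, less where a joint would pass 70% of its speed; a pose out of reach is approached as far as the arm can. A call with a gripper value outside its range is refused whole. The fingers move at their own pace and stop on an object; "newtons" is the grip in N (left out, the last holds). Time passes only in rows, so rows that repeat a pose let the fingers close, or fill a call up. It gives the time, the measured TCP pose, the force and the opening at its end, in the units of the state.
- read_state(): the state, without advancing time (a new reading comes with each control period).
- grab_frame(name): name is "scene" or "side" or "wrist"; returns a dict with "image" (384x512x3 uint8, red, green, blue), "fx", "fy", "cx", "cy" (pixels), "R" (3x3) and "t" (3): a world point X has camera coordinates R X + t. Camera axes: x right, y down, z forward; pixel columns grow to the right and rows downward; lengths in m; the calibration is good to about 2 mm. A picture is of the moment at which its call begins. There is no depth.
- finish_job(): hands the job in, once; it reports no verdict.
The state is a dict: "time_s": time; "joint_positions": joint angles; "dq": joint speeds; "tau": joint torques, N m; "ee_pos": TCP position; "orientation": TCP orientation; "wrist_force": force on the tool from outside, world axes, zero at the start; "ft_torque": the same for the moment, N m; "gripper_width": finger opening in m.
Only numpy, scipy, OpenCV 4.12 (cv2) and the standard library are available. Lean on these libraries where they do the work, as an engineer would, in place of code of your own. Each camera call takes 0.05 s, during which the arm holds its last target.

TASK

The drive belt of the satellite test turntable is off and I am about to slip on the new one. Lift the yellow guard off the machine's side rail and hang it over the parking rail on the bench, let it go, then push the sprung blue tensioner arm back, away from the pulleys, past the last click of its ratchet and right back to its stop, and finish while still holding it there: do not let go, the ratchet alone does not hold it far enough back. Leave the satellite, the screwdriver and the dish of screws where they are.

Things in the scene. Friction and masses are not known exactly. Their poses are not given: they have to be found in the camera images.
- guard_grip (a point): Centre of the black handle on top of the loose yellow guard (about 0.3 kg): bar 100 mm long (guard's x), 12 mm thick (y), 24 mm high, free on all sides above a 3 mm thick upright screen; grasp it across its 12 mm from above. At the start the guard sits on the bar along the machine's side (bar top 60 mm above the bench). Axes: x along the guard, z up.
- guard_seat (a point): Middle of the underside of the guard's level web, which sits on a bar; handle centre at x 0, y +8, z +72 mm from here. Guard 160 mm long (x). From the web's edges two skirts hang down, 22 mm deep at +y and 45 mm at -y, 32 mm apart inside, open below and at the ends: they straddle the 20 mm wide bar with 6 mm play each way. Upright screen above.
- park_top (a point): Middle of the top face of the parking rail: level aluminium bar, 20 x 20 mm section, 300 mm long, fixed, top 120 mm above the bench; x along the bar, z up. Its two posts, 135 mm either side of the middle, are no wider than the bar, so the guard's skirts pass them. The guard may hang either way round. Feet 120 mm wide, 12 mm high.
- peg_mid (a point): Middle of the red sleeve of the finger peg at the tensioner arm's end: upright, 16 mm diameter, 25 mm above and below here. Travels with the arm on a level circle of 140 mm radius about idler_pivot. 54 mm above the machine's deck; the black idler roller (40 mm wide, 58 mm from the peg) and the pulleys reach only 40 mm above the deck.
- idler_pivot (a point): Point on the upright axis of the tensioner arm, 14 mm above the machine's grey deck, which is 60 mm above the bench. Axes of the machine (400 x 240 mm, fixed): x from the small motor pulley to the turntable, z up; the side with the guard's bar is -y. The peg lies towards -x from here, at the robot's end.
- idler_arm (a joint): Tensioner arm angle, rad. 0: sprung fully in to the belt run; grows anticlockwise from above as the arm is pushed back, peg going to the machine's -y side; stop at 0.80. A spring drives it to 0 (4 N at the peg at 0, 9 N at 0.8). Ratchet clicks near 0.2, 0.4, 0.6 (last), each then stops springing back. Starts near 0, 0.2 or 0.4. At its stop: above 0.70. The mounted guard blocks it beyond 0.64.
- pawl (a joint): Angle of the small brass spring pawl on the ratchet, rad: about 0 when dropped in behind a tooth, up to 0.13 when lifted by a tooth's back.
- guard: The whole yellow guard; its origin is guard_seat.
- park_rail: The parking rail with its posts and feet; origin on the bench under the middle of the bar, x along the bar.
- satellite: Bystander: small cube satellite, 100 x 100 x 114 mm, aluminium frame with four thin brass aerials splayed upwards to 190 mm; loose, 1.2 kg; origin at the centre of its underside.
- hex_driver: Bystander: screwdriver with a red handle, 160 mm long, lying on the bench along its own x axis; loose.
- screw_dish: Bystander: steel dish, 90 mm across, 22 mm high, with small screws; loose; origin at the centre of its underside.

How it is judged:
On the way, in this order (a step that is already met when the one before it is completed fails the run):
1. the guard hangs on the parking rail and has been let go (contact force between guard and park_rail above 1 N and x of guard_seat in the frame of park_top between -0.09 and 0.09 m and y of guard_seat in the frame of park_top between -0.012 and 0.012 m and z of guard_seat in the frame of park_top between -0.006 and 0.006 m and angle between guard_seat's own z axis and vertical below 0.15 rad and linear speed of guard below 0.02 m/s and contact force between guard and the fingers below 0.05 N), for 0.3 s.
2. the tensioner arm has been pushed past the last click and the pawl has dropped in (value of joint idler_arm above 0.62 rad and value of joint pawl below 0.05 rad), for 0.1 s.
At the end, for the whole second after the job is handed in: Fingers press the tensioner arm with over 2 N and hold it beyond 0.70 rad (last tooth 0.60, stop 0.80), pawl dropped. The guard, not touched by fingers, rests on the parking rail (over 1 N): seat within 6 mm in height, 12 mm across, 90 mm along; tilt under 0.15 rad (all of step 1 and value of joint idler_arm above 0.7 rad and value of joint pawl below 0.05 rad and contact force between idler_arm and the fingers above 2 N); the arm keeps its last pose, push and grip.
It fails at once if the satellite, the screwdriver or the screw dish is moved more than 30 mm (distance of any of satellite, hex_driver, screw_dish from where it was at the start of the episode above 0.03 m).
It fails at once if the satellite is tipped (angle between satellite's own z axis and vertical above 0.2 rad).
It also fails if it takes over 50 s, if anything falls off the work surface, if the arm or the gripper's body presses on something with over 40 N, if the wrist force passes 120 N, or if a joint passes its speed limit or range.

## Working session

There is one attempt and no reset: what is moved stays moved. The work goes in short steps, Python scripts to look and compute and a tool call to move; the robot and the scene stay as the last step left them, time stands still between calls to the robot, and variables do not carry over. Pictures are saved under pics/ and viewed, and the job is handed in when it is done.

Besides the shell and the picture viewer there is one more tool, called after "Call:" as a command line: name --argument value ..., lists and objects as JSON in quotes. carry_out: Moves the arm, as the interface text tells. Its arguments: {"type":"object","properties":{"plan":{"type":"array","items":{"type":"array","items":{"type":"array","items":{"type":"number"}}}},"newtons":{"type":"number"}},"required":["plan"]}

```bash
mkdir -p pics; cat > h.py <<'E'
import numpy as np, cv2, json
from rig import read_state, grab_frame, finish_job
def snap(n,tag):
    f=grab_frame(n); cv2.imwrite(f'pics/{tag}.png',f['image'][:,:,::-1]); np.savez(f'pics/{tag}.npz',**f); return f
def load(tag): return dict(np.load(f'pics/{tag}.npz'))
def ray(f,u,v):
    d=np.array([(u-f['cx'])/f['fx'],(v-f['cy'])/f['fy'],1.]); R=f['R']; return -R.T@f['t'], R.T@d
def onz(f,u,v,z):
    o,d=ray(f,u,v); return o+d*(z-o[2])/d[2]
def proj(f,X):
    c=f['R']@np.array(X,float)+f['t']; return np.array([f['fx']*c[0]/c[2]+f['cx'],f['fy']*c[1]/c[2]+f['cy']])
def tri(f,p,g,q):
    o1,d1=ray(f,*p);o2,d2=ray(g,*q); A=np.c_[d1,-d2]; s=np.linalg.lstsq(A,o2-o1,rcond=None)[0]
    a=o1+d1*s[0];b=o2+d2*s[1]; return (a+b)/2,np.linalg.norm(a-b)
E
python3 - <<'E'
from h import *
for n in ('scene','side','wrist'):
    f=snap(n,n+'0'); print(n,f['image'].shape,f['fx'],-f['R'].T@f['t'])
print(read_state())
E
```

```text
scene (384, 512, 3) 467.8302051256729 [ 1.03002767 -0.62228343  1.07741961]
side (384, 512, 3) 436.80305103875264 [ 0.43050583 -1.1622      0.75163333]
wrist (384, 512, 3) 279.48233326470506 [0.10846011 0.62050214 0.38476938]
{'time_s': 0.15, 'joint_positions': array([ 1.26662589e+00,  3.53510063e-01,  1.63395548e+00, -2.15497981e-05,
        1.15518004e+00, -2.41047900e-03]), 'dq': array([-0.00145087, -0.00162045, -0.00092593,  0.00137759, -0.00070157,
        0.00010608]), 'tau': array([ 2.63742947e-05, -5.94208825e+01, -3.34467995e+01,  6.98301103e-02,
        2.04098923e-02, -5.21181119e-05]), 'ee_pos': array([0.18565239, 0.59640066, 0.21402637]), 'orientation': array([-3.14053968e+00,  1.71679196e-05,  2.83984141e+00]), 'wrist_force': array([-0.07521133,  0.76440894, -0.37435549]), 'ft_torque': array([ 0.02603225, -0.02658326,  0.00626197]), 'gripper_width': 0.0917494020376172}
```

View pics/scene0.png

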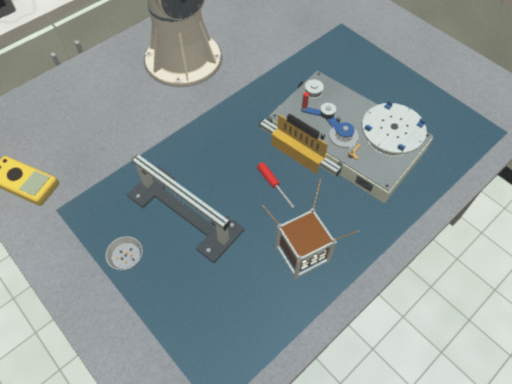

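View pics/side0.png

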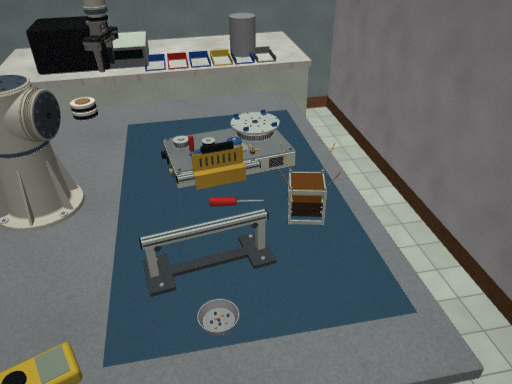

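View pics/wrist0.png

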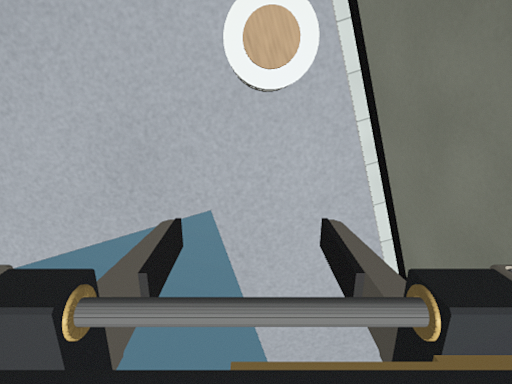

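The scene view shows the guard at about (300,145), the parking rail from (137,160) to (230,225), and the red peg at (306,100). The side view shows the same objects. I'll zoom in next.

```bash
python3 - <<'E'
from h import *
a=cv2.imread('pics/scene0.png');b=cv2.imread('pics/side0.png')
cv2.imwrite('pics/c1.png',cv2.resize(a[65:205,250:450],None,fx=4,fy=4,interpolation=cv2.INTER_CUBIC))
cv2.imwrite('pics/c2.png',cv2.resize(b[100:200,150:310],None,fx=5,fy=5,interpolation=cv2.INTER_CUBIC))
cv2.imwrite('pics/c3.png',cv2.resize(a[140:270,100:260],None,fx=4.5,fy=4.5,interpolation=cv2.INTER_CUBIC))
cv2.imwrite('pics/c4.png',cv2.resize(b[200:300,130:290],None,fx=5,fy=5,interpolation=cv2.INTER_CUBIC))
E
```

```text
(no output)
```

View pics/c1.png

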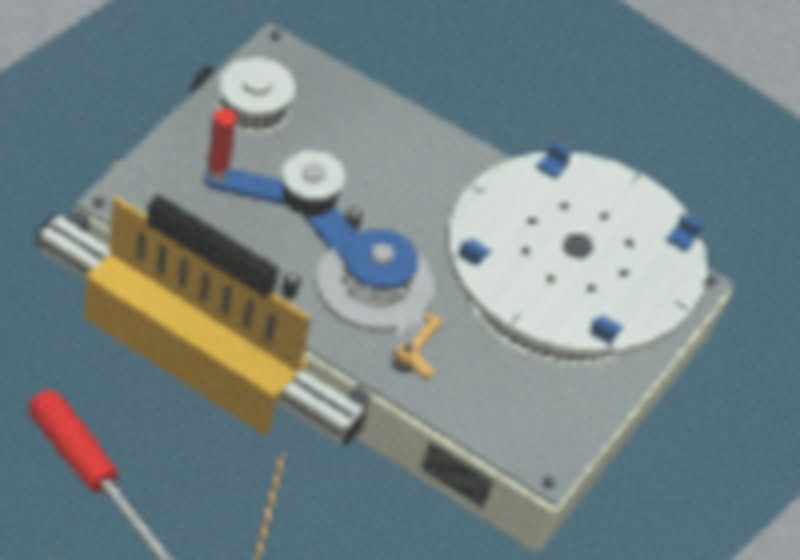

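View pics/c2.png

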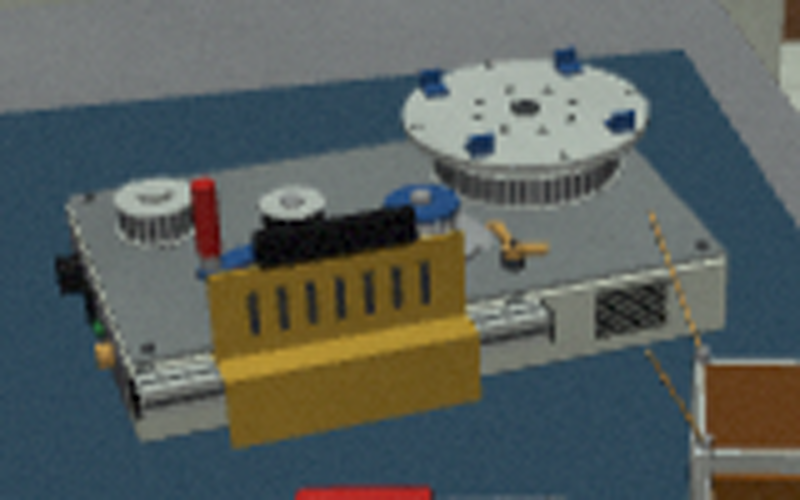

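View pics/c3.png

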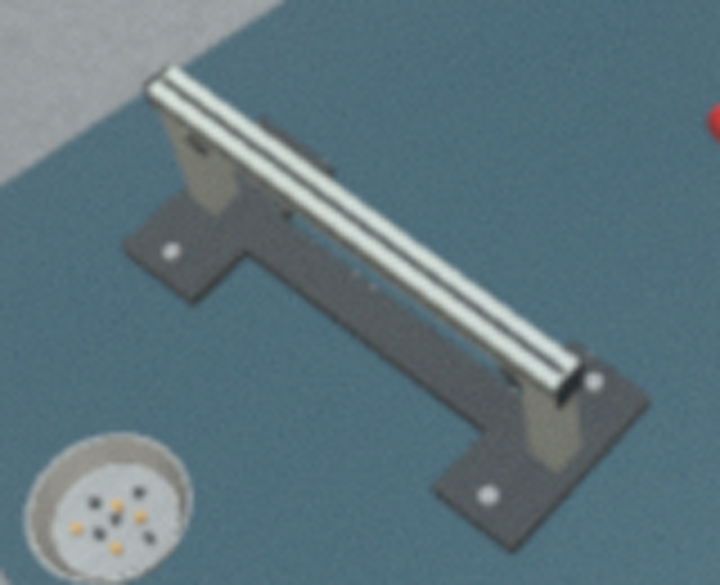

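View pics/c4.png

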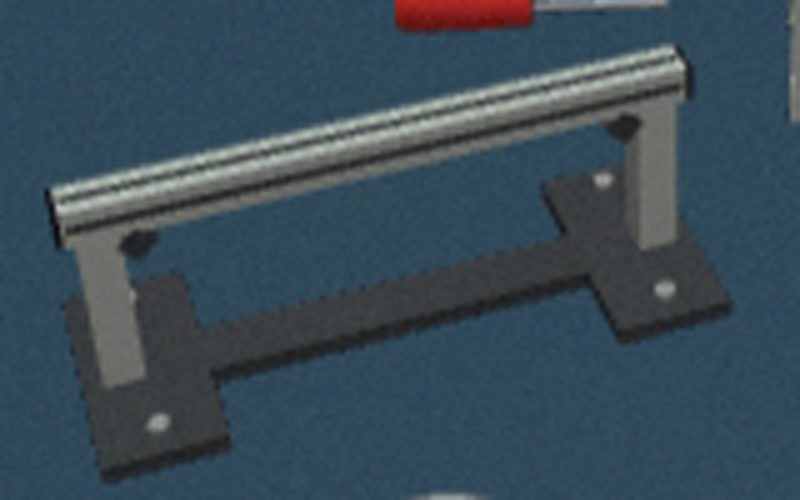

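```bash
cat >> h.py <<'E'
def up(x,y,s,u0,v0): return (x+.5)/s-.5+u0,(y+.5)/s-.5+v0
E
python3 - <<'E'
from h import *
np.set_printoptions(precision=4,suppress=True)
S=load('scene0');D=load('side0')
c1=lambda x,y:up(x,y,4,250,65)
c2=lambda x,y:up(x,y,5,150,100)
c3=lambda x,y:up(x,y,4.5,100,140)
c4=lambda x,y:up(x,y,5,130,200)
print('rail scene')
P=[onz(S,*c3(*p),.12) for p in [(173,67),(148,86),(584,362),(559,390)]]
for p in P:print(p)
a,b=(P[0]+P[1])/2,(P[2]+P[3])/2;print('mid',(a+b)/2,np.linalg.norm(b-a),np.degrees(np.arctan2(*(b-a)[1::-1])))
print('rail side')
P=[onz(D,*c4(*p),.12) for p in [(50,188),(60,215),(673,46),(686,66)]]
for p in P:print(p)
a,b=(P[0]+P[1])/2,(P[2]+P[3])/2;print('mid',(a+b)/2,np.linalg.norm(b-a),np.degrees(np.arctan2(*(b-a)[1::-1])))
print('handle scene top .144')
P=[onz(S,*c1(*p),.144) for p in [(158,196),(150,208),(280,266),(272,276)]]
for p in P:print(p)
a,b=(P[0]+P[1])/2,(P[2]+P[3])/2;print('mid',(a+b)/2,np.linalg.norm(b-a),np.degrees(np.arctan2(*(b-a)[1::-1])))
print('handle side')
P=[onz(D,*c2(*p),.144) for p in [(253,228),(257,240),(412,206),(416,216)]]
for p in P:print(p)
a,b=(P[0]+P[1])/2,(P[2]+P[3])/2;print('mid',(a+b)/2,np.linalg.norm(b-a),np.degrees(np.arctan2(*(b-a)[1::-1])))
print('deck corners scene')
P=[onz(S,*c1(*p),.06) for p in [(270,22),(735,289),(548,512),(72,208)]]
for p in P:print(p)
print([np.linalg.norm(P[i]-P[(i+1)%4]) for i in range(4)])
print('peg'); print(tri(S,c1(225,115),D,c2(203,183)), onz(S,*c1(225,115),.139))
print('pivot top'); print(tri(S,c1(382,252),D,c2(423,195)))
s=read_state();print(s['ee_pos'])
E
```

```text
rail scene
[ 0.3149 -0.3675  0.12  ]
[ 0.3164 -0.3853  0.12  ]
[ 0.6123 -0.3187  0.12  ]
[ 0.616  -0.3387  0.12  ]
mid [ 0.4649 -0.3525  0.12  ] 0.30230164683908645 9.08854944292247
rail side
[ 0.3143 -0.3664  0.12  ]
[ 0.319  -0.3864  0.12  ]
[ 0.6114 -0.3207  0.12  ]
[ 0.614  -0.3379  0.12  ]
mid [ 0.4647 -0.3528  0.12  ] 0.2997857502116743 9.047426822893405
handle scene top .144
[ 0.4882 -0.0049  0.144 ]
[ 0.4921 -0.016   0.144 ]
[0.5824 0.0117 0.144 ]
[0.5846 0.002  0.144 ]
mid [ 0.5368 -0.0018  0.144 ] 0.0949122580631798 10.513060360070615
handle side
[ 0.4866 -0.0009  0.144 ]
[ 0.4875 -0.0164  0.144 ]
[0.583  0.0061 0.144 ]
[ 0.5834 -0.0072  0.144 ]
mid [ 0.5351 -0.0046  0.144 ] 0.09651526077779103 4.7890758229663355
deck corners scene
[0.3724 0.2367 0.06  ]
[0.7673 0.2874 0.06  ]
[0.7958 0.0496 0.06  ]
[ 0.4065 -0.0025  0.06  ]
[np.float64(0.3981746611309726), np.float64(0.2395484009569584), np.float64(0.39281262933507494), np.float64(0.24167838454571902)]
peg
(array([0.462 , 0.0861, 0.134 ]), np.float64(0.0011624518388061377)) [0.4643 0.0829 0.139 ]
pivot top
(array([0.6018, 0.0973, 0.1044]), np.float64(0.0017627161349784736))
[0.1857 0.5964 0.214 ]
```

```bash
cat >> h.py <<'E'
from scipy.spatial.transform import Rotation as Ro
def delta(pos,yaw,s=None):
    s=s or read_state(); R0=Ro.from_euler('xyz',s['orientation']); R1=Ro.from_euler('xyz',[np.pi,0,yaw])
    return np.round(R0.inv().apply(np.array(pos)-s['ee_pos']),4), np.round((R0.inv()*R1).as_rotvec(),4)
E
python3 - <<'E'
from h import *
np.set_printoptions(precision=4,suppress=True)
S=load('scene0');D=load('side0')
# satellite top corners z=.114 scene; driver on bench
for p in [(278,225),(312,212),(335,238),(303,255)]: print('sat',onz(S,*p,.114))
print('aerial tips',[onz(S,*p,.19) for p in [(320,180),(263,206),(359,231)]])
print('driver',[onz(S,*p,.01) for p in [(262,168),(293,206)]])
print('dish',onz(S,124,252,.02))
y=.1275; c=np.array([.5856,.143]); m=lambda p:np.array([[np.cos(y),np.sin(y)],[-np.sin(y),np.cos(y)]])@(np.array(p)[:2]-c)
print('machine frame: handle',m([.536,-.003]),'peg',m([.463,.0845]),'pivot',m([.6018,.0973]))
print(delta([.536,-.003,.25],3.269))
E
```

```text
sat [ 0.6952 -0.2418  0.114 ]
sat [ 0.7241 -0.1586  0.114 ]
sat [ 0.8066 -0.1687  0.114 ]
sat [ 0.787  -0.2526  0.114 ]
aerial tips [array([ 0.7028, -0.122 ,  0.19  ]), array([ 0.6658, -0.2638,  0.19  ]), array([ 0.8473, -0.1546,  0.19  ])]
driver [array([ 0.5011, -0.1107,  0.01  ]), array([ 0.645 , -0.1326,  0.01  ])]
dish [ 0.4624 -0.5361  0.02  ]
machine frame: handle [-0.0678 -0.1385] peg [-0.129  -0.0424] pivot [ 0.0103 -0.0474]
(array([-0.5127, -0.4682, -0.0355]), array([-0.001 , -0.0002, -0.4292]))
```

Call:
carry_out --plan '[[[0.06,-0.034,-0.031,-0.01,0,0,-0.03],[0.06,-0.068,-0.062,-0.02,0,0,-0.06],[0.06,-0.102,-0.093,-0.036,0,0,-0.09],[0.06,-0.136,-0.124,-0.036,0,0,-0.12],[0.06,-0.17,-0.155,-0.036,0,0,-0.15]]]' --newtons 30

```text
time_s: 0.65
ee_pos: [0.3027, 0.3968, 0.251]
orientation: [3.141, 0.001, 2.991]
wrist_force: [0.6, -0.7, 0.1]
gripper_width: 0.0603
```

```bash
python3 - <<'E'
from h import *
print(read_state()['ee_pos'],delta([.536,-.003,.25],3.269))
E
```

```text
[0.30266217 0.39675749 0.2509742 ] (array([-0.2905, -0.3604,  0.0009]), array([ 0.0006,  0.0006, -0.2775]))
```

Call:
carry_out --plan '[[[0.06,-0.029,-0.036,0,0,0,-0.028],[0.06,-0.058,-0.072,0,0,0,-0.056],[0.06,-0.087,-0.108,0,0,0,-0.084],[0.06,-0.116,-0.144,0,0,0,-0.112],[0.06,-0.145,-0.18,0,0,0,-0.14]]]'

```text
time_s: 1.15
ee_pos: [0.4186, 0.1966, 0.2507]
orientation: [3.141, 0.0, 3.131]
wrist_force: [0.9, 0.2, -0.2]
gripper_width: 0.0601
```

```bash
python3 - <<'E'
from h import *
print(read_state()['ee_pos'],delta([.536,-.003,.25],3.269))
E
```

```text
[0.41864687 0.19661592 0.25068063] (array([-0.1194, -0.1984,  0.0007]), array([ 0.0002,  0.0003, -0.1379]))
```

Call:
carry_out --plan '[[[0.06,-0.024,-0.04,0,0,0,-0.028],[0.06,-0.048,-0.08,0,0,0,-0.056],[0.06,-0.072,-0.12,0,0,0,-0.084],[0.06,-0.096,-0.16,0,0,0,-0.112],[0.06,-0.119,-0.198,0,0,0,-0.138]]]'

```text
time_s: 1.65
ee_pos: [0.5354, -0.003, 0.2505]
orientation: [3.142, -0.0, -3.015]
wrist_force: [1.8, -0.5, -0.0]
gripper_width: 0.0599
```

```bash
python3 - <<'E'
from h import *
f=snap('wrist','w1');print(read_state()['ee_pos'],delta([.536,-.003,.25],3.269), proj(f,[.536,-.003,.144]),-f['R'].T@f['t'])
E
```

```text
[ 0.53852126 -0.0076941   0.25064046] (array([0.0019, 0.005 , 0.0006]), array([-0.0033,  0.0021,  0.0002])) [250.86595169 188.5168478 ] [ 0.45517217 -0.01301991  0.42134671]
```

View pics/w1.png

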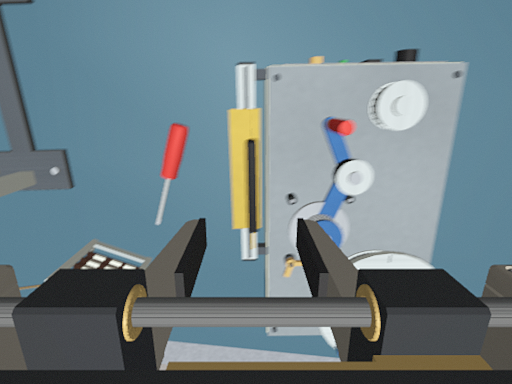

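The wrist view shows the black handle centred near (252,186), against a predicted (251,188). I can descend from here.

Call:
carry_out --plan '[[[0.06,0,0,0,0,0,0],[0.06,0,0,0.03,0,0,0],[0.06,0,0,0.06,0,0,0],[0.06,0,0,0.08,0,0,0],[0.06,0,0,0.08,0,0,0]]]'

```text
time_s: 2.2
ee_pos: [0.5321, 0.0001, 0.168]
orientation: [3.141, -0.005, -3.015]
wrist_force: [-0.6, 0.3, -0.0]
gripper_width: 0.06
```

```bash
python3 - <<'E'
from h import *
f=snap('wrist','w2');print(delta([.536,-.003,.115],3.269), proj(f,[.536,-.003,.144]))
E
```

```text
(array([-0.0024, -0.0033,  0.0547]), array([ 0.0006, -0.0029, -0.0004])) [245.95186151 223.2398689 ]
```

View pics/w2.png

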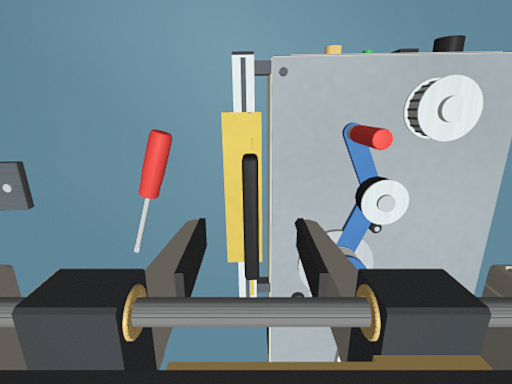

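Call:
carry_out --plan '[[[0.06,0,0,0.02,0,0,0],[0.06,0,0,0.04,0,0,0],[0.06,0,0,0.053,0,0,0],[0.06,0,0,0.053,0,0,0],[0.0,0,0,0.053,0,0,0]]]' --newtons 35

```text
time_s: 2.75
ee_pos: [0.5352, -0.0008, 0.1184]
orientation: [-3.142, 0.001, -3.015]
wrist_force: [0.8, 0.0, 0.1]
gripper_width: 0.054
```

Call:
carry_out --plan '[[[0,0,0,0,0,0,0],[0,0,0,0,0,0,0],[0,0,0,0,0,0,0],[0,0,0,0,0,0,0],[0,0,0,0,0,0,0]]]' --newtons 35

```text
time_s: 3.25
ee_pos: [0.5348, -0.001, 0.1177]
orientation: [-3.142, 0.0, -3.015]
wrist_force: [0.2, 0.8, -0.2]
gripper_width: 0.0141
```

```bash
python3 - <<'E'
from h import *
f=snap('wrist','w3');print(read_state())
E
```

```text
{'time_s': 3.3, 'joint_positions': array([-4.73520818e-03,  3.31596185e-01,  1.91285143e+00,  8.87306594e-05,
        8.97076673e-01, -1.70168257e+00]), 'dq': array([ 0.00135658,  0.0030582 ,  0.00629833,  0.00426683, -0.00191764,
        0.00166643]), 'tau': array([ 1.08218785e+00, -5.27404797e+01, -2.76618022e+01,  2.80983523e-01,
        8.93960358e-02, -1.08242134e-02]), 'ee_pos': array([ 0.53479711, -0.00100746,  0.11766752]), 'orientation': array([ 3.14153282e+00,  7.68345000e-05, -3.01549698e+00]), 'wrist_force': array([ 0.07467996,  0.40587285, -1.35323425]), 'ft_torque': array([0.29337085, 0.18175642, 0.12851387]), 'gripper_width': 0.011828469498060074}
```

View pics/w3.png

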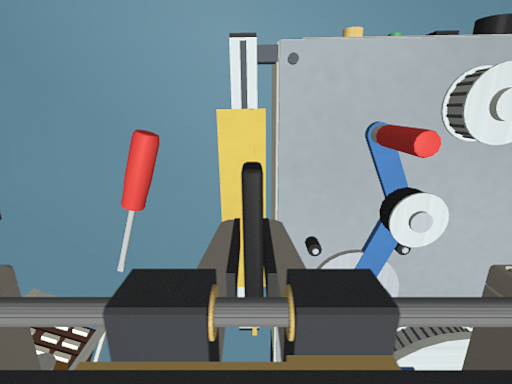

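Opening is 11.8 mm, so the handle is gripped. I'll lift it now.

Call:
carry_out --plan '[[[0,0,0,-0.02,0,0,0],[0,0,0,-0.05,0,0,0],[0,0,0,-0.08,0,0,0],[0,0,0,-0.11,0,0,0],[0,0,0,-0.142,0,0,0]]]'

```text
time_s: 3.8
ee_pos: [0.5341, -0.001, 0.2602]
orientation: [3.141, -0.001, -3.015]
wrist_force: [0.2, 0.4, -1.8]
gripper_width: 0.0119
```

```bash
python3 - <<'E'
from h import *
ry=.158; g=np.array([.4648,-.3527])+.008*np.array([-np.sin(ry),np.cos(ry)])
print(g); print(read_state(),delta([*g,.26],np.pi+ry))
E
```

```text
[ 0.46354125 -0.34479965]
{'time_s': 3.8, 'joint_positions': array([-4.73517088e-03,  1.68942287e-01,  1.77445805e+00,  2.31751582e-05,
        1.19964830e+00, -1.70168582e+00]), 'dq': array([-3.62990173e-04, -2.98968855e-01, -3.76151392e-01,  2.02310632e-04,
        6.72997798e-01,  9.93808361e-04]), 'tau': array([ 9.00483574e-03, -4.64508140e+01, -3.32242441e+01, -3.43057537e-02,
       -9.13783126e-01,  5.12114148e-04]), 'ee_pos': array([ 0.53408402, -0.00102122,  0.2601826 ]), 'orientation': array([ 3.14138122e+00, -1.44070783e-03, -3.01544660e+00]), 'wrist_force': array([ 0.23402413,  0.42724736, -1.80621811]), 'ft_torque': array([-0.02592369, -0.02407875, -0.01418935]), 'gripper_width': 0.011855502314154623} (array([ 1.132e-01, -3.322e-01,  3.000e-04]), array([ 0.0002, -0.0014, -0.0319]))
```

Call:
carry_out --plan '[[[0,0.005,-0.015,0,0,0,-0.003],[0,0.015,-0.045,0,0,0,-0.006],[0,0.03,-0.085,0,0,0,-0.009],[0,0.045,-0.13,0,0,0,-0.012],[0,0.06,-0.175,0,0,0,-0.016]]]'

```text
time_s: 4.3
ee_pos: [0.4964, -0.1834, 0.2593]
orientation: [3.141, -0.0, -2.998]
wrist_force: [1.3, -0.3, -2.2]
gripper_width: 0.0116
```

Call:
carry_out --plan '[[[0,0.015,-0.045,0,0,0,-0.004],[0,0.03,-0.09,0,0,0,-0.008],[0,0.043,-0.13,0,0,0,-0.012],[0,0.053,-0.15,0,0,0,-0.016],[0,0.053,-0.157,0,0,0,-0.016]]]'

```text
time_s: 4.8
ee_pos: [0.4657, -0.3472, 0.2589]
orientation: [3.141, -0.001, -2.986]
wrist_force: [0.5, 1.0, -2.7]
gripper_width: 0.0115
```

Call:
carry_out --plan '[[[0,0,0,0,0,0,0],[0,0,0,0,0,0,0],[0,0,0,0,0,0,0],[0,0,0,0,0,0,0],[0,0,0,0,0,0,0]]]'

```text
time_s: 5.3
ee_pos: [0.4674, -0.3444, 0.2597]
orientation: [3.142, 0.0, -2.982]
wrist_force: [0.3, 0.4, -4.5]
gripper_width: 0.012
```

```bash
python3 - <<'E'
from h import *
for n in ('wrist','scene','side'): f=snap(n,n+'4')
print(delta([.4635,-.3448,.26],np.pi+.158),read_state()['gripper_width'],read_state()['wrist_force'])
a=cv2.imread('pics/scene4.png');b=cv2.imread('pics/side4.png')
cv2.imwrite('pics/d1.png',cv2.resize(a[90:260,80:290],None,fx=3.5,fy=3.5,interpolation=cv2.INTER_CUBIC))
cv2.imwrite('pics/d2.png',cv2.resize(b[150:300,120:300],None,fx=4,fy=4,interpolation=cv2.INTER_CUBIC))
E
```

```text
(array([ 0.0037,  0.0006, -0.0003]), array([-0.0001,  0.0001,  0.0007])) 0.011715291388888155 [-0.30846332  0.9487186  -2.40972705]
```

View pics/wrist4.png

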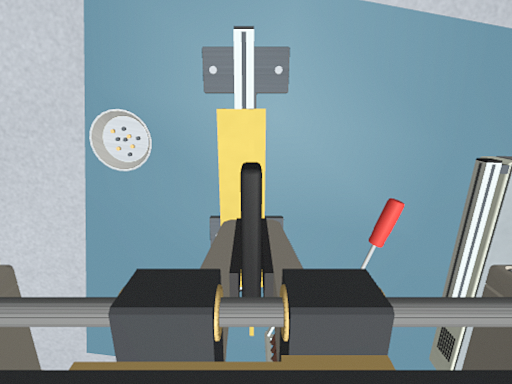

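View pics/d1.png

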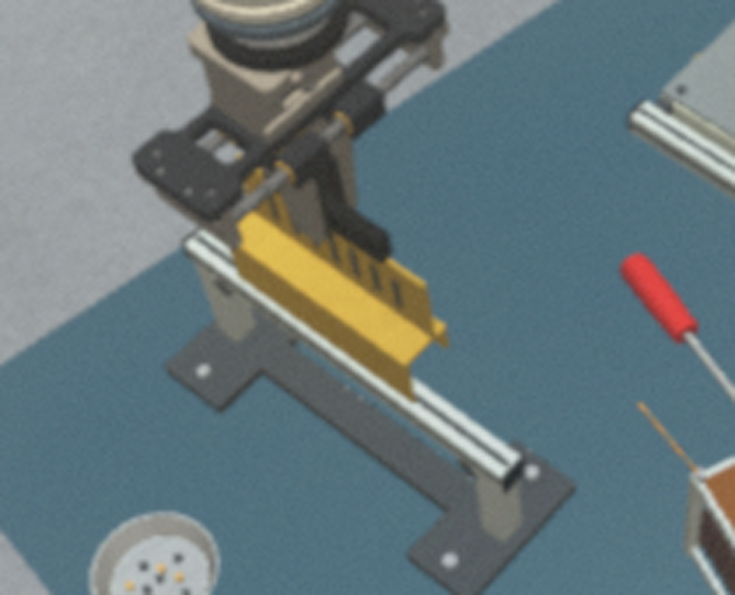

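View pics/d2.png

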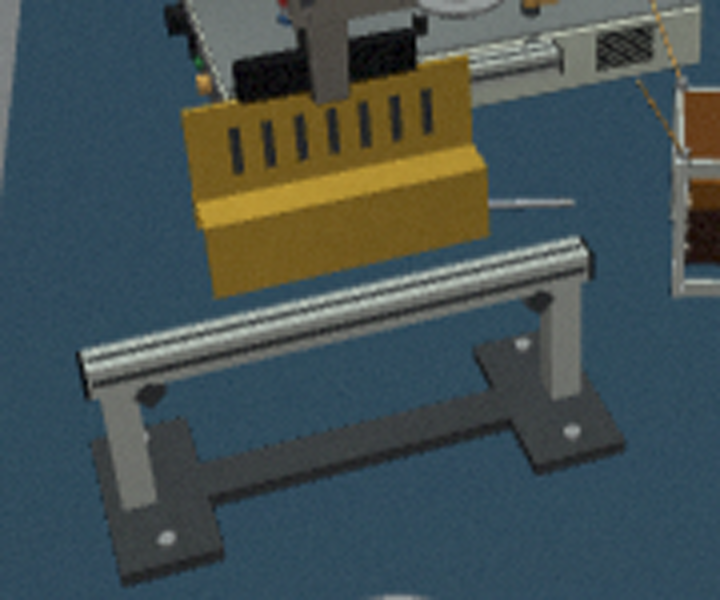

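```bash
python3 - <<'E'
from h import *
np.set_printoptions(precision=4,suppress=True)
f=load('wrist4'); s=read_state()
fr=lambda p,o: (lambda d:np.array([np.cos(.158)*d[0]+np.sin(.158)*d[1],-np.sin(.158)*d[0]+np.cos(.158)*d[1]]))(np.array(p)[:2]-o)
o=np.array([.4648,-.3527])
im=f['image'].astype(int)
for v in (45,100): 
    r=im[v,225:275]; print(v,[int(x.sum()) for x in r])
for v in (30,100):
  for u in (234,254.5): print('rail edge',v,fr(onz(f,u,v,.12),o))
for v in (115,150): 
  for u in (217.5,266): print('web edge',v,fr(onz(f,u,v,s['ee_pos'][2]-.0577+.003),o))
print('tcp',fr(s['ee_pos'],o))
E
```

```text
45 [490, 491, 491, 491, 487, 495, 484, 469, 573, 719, 757, 746, 745, 744, 750, 762, 665, 305, 349, 346, 307, 680, 761, 749, 745, 744, 747, 760, 686, 495, 484, 494, 497, 496, 497, 494, 495, 497, 496, 499, 494, 495, 500, 497, 498, 503, 497, 499, 500, 502]
100 [489, 490, 490, 492, 489, 491, 492, 481, 465, 627, 735, 747, 741, 739, 744, 759, 677, 402, 336, 347, 309, 677, 760, 744, 740, 740, 743, 759, 678, 409, 343, 449, 510, 502, 504, 501, 499, 501, 501, 500, 503, 500, 504, 501, 503, 506, 502, 502, 502, 502]
rail edge 30 [-0.1497 -0.0092]
rail edge 30 [-0.1497  0.0112]
rail edge 100 [-0.0835 -0.0102]
rail edge 100 [-0.0835  0.0115]
web edge 115 [-0.0705 -0.0183]
web edge 115 [-0.0706  0.0196]
web edge 150 [-0.0431 -0.0192]
web edge 150 [-0.0432  0.02  ]
tcp [0.0036 0.0074]
```

Rail and web centres agree to about 0.5 mm across the rail, so I'll lower the guard.

Call:
carry_out --plan '[[[0,0,0,0.02,0,0,0],[0,0,0,0.04,0,0,0],[0,0,0,0.06,0,0,0],[0,0,0,0.075,0,0,0],[0,0,0,0.08,0,0,0]]]'

```text
time_s: 5.95
ee_pos: [0.4663, -0.3445, 0.178]
orientation: [3.14, -0.002, -2.983]
wrist_force: [-1.4, 0.9, -2.4]
gripper_width: 0.0118
```

Call:
carry_out --plan '[[[0,0,0,0,0,0,0],[0,0,0,0,0,0,0],[0,0,0,0.001,0,0,0],[0,0,0,0.001,0,0,0],[0,0,0,0.001,0,0,0]]]'

```text
time_s: 6.45
ee_pos: [0.4672, -0.3452, 0.1791]
orientation: [-3.141, 0.0, -2.983]
wrist_force: [0.5, 0.1, -1.5]
gripper_width: 0.0117
```

```bash
python3 - <<'E'
from h import *
for n in ('scene','side'): f=snap(n,n+'5')
print(read_state())
a=cv2.imread('pics/scene5.png');b=cv2.imread('pics/side5.png')
cv2.imwrite('pics/e.png',np.hstack([cv2.resize(a[110:260,120:250],None,fx=3,fy=3,interpolation=cv2.INTER_CUBIC),cv2.resize(b[170:320,150:280],None,fx=3,fy=3,interpolation=cv2.INTER_CUBIC)]))
E
```

```text
{'time_s': 6.55, 'joint_positions': array([-6.38896317e-01,  3.21623535e-01,  1.76499525e+00,  3.18002681e-05,
        1.05450294e+00, -2.36790505e+00]), 'dq': array([ 4.69248118e-04,  1.61238298e-03,  1.34061559e-03,  1.24715837e-03,
        2.36191956e-03, -8.35659291e-06]), 'tau': array([ 2.41617718e-04, -5.64396071e+01, -3.22914433e+01, -6.33070199e-02,
        2.85020715e-02, -2.81635330e-04]), 'ee_pos': array([ 0.46720431, -0.3451723 ,  0.17886972]), 'orientation': array([-3.14127511e+00,  3.48862287e-04, -2.98339589e+00]), 'wrist_force': array([-0.21982799, -0.74650512, -2.52608954]), 'ft_torque': array([ 0.04991143, -0.00316398, -0.0012802 ]), 'gripper_width': 0.011802525064177245}
```

View pics/e.png

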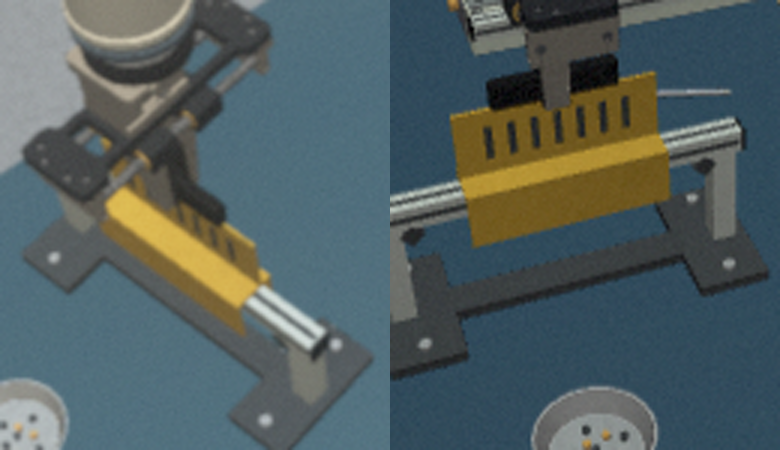

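Both views show the guard straddling the bar with the skirts on either side. It sits about 1 mm above its seat. I'll open the gripper.

Call:
carry_out --plan '[[[0,0,0,0.001,0,0,0],[0.04,0,0,0.001,0,0,0],[0.06,0,0,0.001,0,0,0],[0.06,0,0,0.001,0,0,0],[0.06,0,0,0.001,0,0,0]]]'

```text
time_s: 7.05
ee_pos: [0.4672, -0.3452, 0.1778]
orientation: [-3.141, 0.0, -2.983]
wrist_force: [-0.5, 0.1, 0.2]
gripper_width: 0.0417
```

Call:
carry_out --plan '[[[0.06,0,0,0,0,0,0],[0.06,0,0,-0.01,0,0,0],[0.06,0,0,-0.03,0,0,0],[0.06,0,0,-0.06,0,0,0],[0.06,0,0,-0.1,0,0,0]]]'

```text
time_s: 7.55
ee_pos: [0.4663, -0.3445, 0.278]
orientation: [3.14, -0.002, -2.983]
wrist_force: [0.2, 0.2, 0.2]
gripper_width: 0.0599
```

```bash
python3 - <<'E'
from h import *
for n in ('wrist','scene','side'): f=snap(n,n+'6')
print(read_state())
a=cv2.imread('pics/scene6.png');b=cv2.imread('pics/side6.png')
cv2.imwrite('pics/e2.png',np.hstack([cv2.resize(a[110:260,120:250],None,fx=3,fy=3,interpolation=cv2.INTER_CUBIC),cv2.resize(b[170:320,150:280],None,fx=3,fy=3,interpolation=cv2.INTER_CUBIC)]))
E
```

```text
{'time_s': 7.7, 'joint_positions': array([-6.38909263e-01,  2.26718484e-01,  1.65532829e+00, -8.98259487e-06,
        1.25365625e+00, -2.36790229e+00]), 'dq': array([-0.00128905,  0.03636132,  0.06028865, -0.00040251, -0.027974  ,
        0.0008389 ]), 'tau': array([-1.48753941e-03, -5.43712199e+01, -3.72252345e+01, -6.68894453e-02,
        3.69019937e-01, -3.78453651e-04]), 'ee_pos': array([ 0.46845155, -0.34612439,  0.28110198]), 'orientation': array([-3.13737359,  0.00410942, -2.98338451]), 'wrist_force': array([-0.13663602,  0.22007291,  0.28773497]), 'ft_torque': array([ 0.06896409,  0.01432405, -0.03376705]), 'gripper_width': 0.06017622462891796}
```

View pics/e2.png

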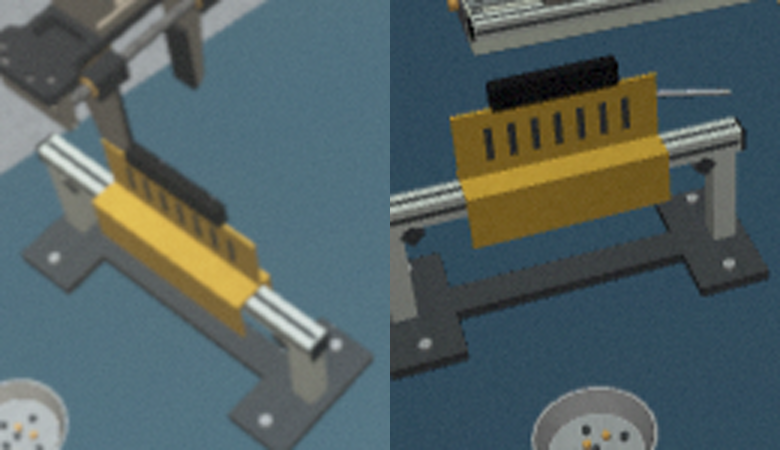

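View pics/wrist6.png

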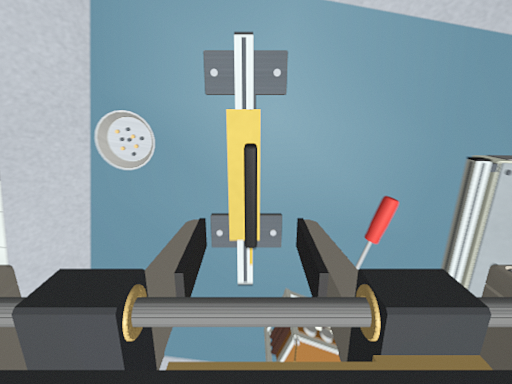

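The guard hangs on the rail and is clear of the fingers. Next is the peg.

```bash
python3 - <<'E'
from h import *
np.set_printoptions(precision=4,suppress=True)
S=load('scene6');D=load('side6')
for n,f in (('S',S),('D',D)):
    hsv=cv2.cvtColor(f['image'],cv2.COLOR_RGB2HSV); m=((hsv[...,1]>150)&((hsv[...,0]<8)|(hsv[...,0]>172))&(hsv[...,2]>90)).astype(np.uint8)
    k,l,st,c=cv2.connectedComponentsWithStats(m)
    for i in range(1,k):
        if st[i,4]>20: print(n,st[i],c[i])
print(delta([.463,.0855,.25],3.72))
E
```

```text
S [258 163  21  23 192] [267.4427 173.901 ]
D [189 138   3  13  24] [189.75 144.75]
(array([-0.0625,  0.4272,  0.0296]), array([-0.005 ,  0.0032, -0.4202]))
```

Call:
carry_out --plan '[[[0.06,-0.004,0.025,0,0,0,-0.03],[0.06,-0.01,0.07,0,0,0,-0.08],[0.06,-0.017,0.115,0,0,0,-0.13],[0.06,-0.024,0.16,0,0,0,-0.18],[0.06,-0.03,0.205,0.005,0,0,-0.22]]]'

```text
time_s: 8.2
ee_pos: [0.4639, -0.1363, 0.2723]
orientation: [3.141, 0.0, -2.762]
wrist_force: [-0.2, -0.1, -0.2]
gripper_width: 0.0599
```

```bash
python3 - <<'E'
from h import *
print(delta([.463,.0855,.25],3.72))
E
```

```text
(array([-0.0813,  0.2063,  0.0223]), array([ 0.0002,  0.    , -0.1987]))
```

Call:
carry_out --plan '[[[0.06,-0.018,0.045,0.005,0,0,-0.05],[0.06,-0.036,0.09,0.01,0,0,-0.1],[0.06,-0.054,0.135,0.015,0,0,-0.15],[0.06,-0.07,0.178,0.022,0,0,-0.2],[0.06,-0.081,0.206,0.022,0,0,-0.2]]]'

```text
time_s: 8.7
ee_pos: [0.462, 0.0859, 0.2491]
orientation: [3.14, -0.002, -2.56]
wrist_force: [-0.5, -0.4, 0.3]
gripper_width: 0.0597
```

Call:
carry_out --plan '[[[0.06,0,0,0,0,0,0],[0.06,0,0,0.01,0,0,0],[0.06,0,0,0.02,0,0,0],[0.06,0,0,0.03,0,0,0],[0.06,0,0,0.03,0,0,0]]]'

```text
time_s: 9.2
ee_pos: [0.4625, 0.0823, 0.2186]
orientation: [3.14, -0.003, -2.565]
wrist_force: [-1.1, 0.4, 1.0]
gripper_width: 0.0598
```

```bash
python3 - <<'E'
from h import *
for n in ('wrist','scene','side'): f=snap(n,n+'7')
f=load('wrist7'); print(delta([.463,.0855,.25],3.72),proj(f,[.463,.0855,.139]),proj(f,[.602,.097,.09]))
E
```

```text
(array([-0.0008,  0.0026, -0.0294]), array([ 0.    , -0.0002, -0.0012])) [252.89206997 198.29189735] [198.80604349 280.45693404]
```

View pics/wrist7.png

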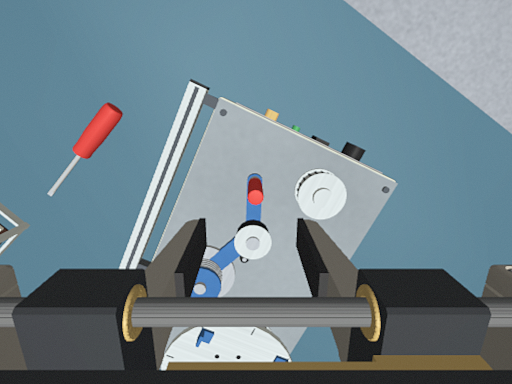

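View pics/side7.png

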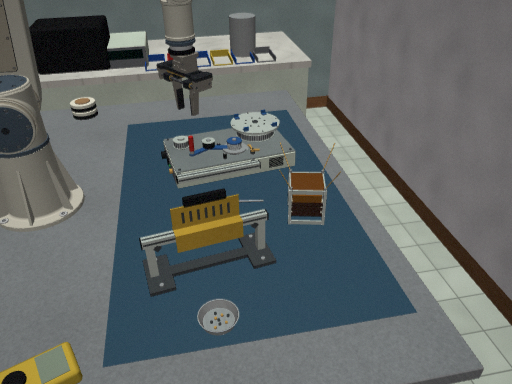

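Peg top is at (255,198), within 2 px of the prediction. Descending around it.

Call:
carry_out --plan '[[[0.06,0,0.003,0.025,0,0,0],[0.06,0,0.003,0.055,0,0,0],[0.06,0,0.003,0.085,0,0,0],[0.06,0,0.003,0.105,0,0,0],[0.06,0,0.003,0.115,0,0,0]]]'

```text
time_s: 9.85
ee_pos: [0.4614, 0.0856, 0.1044]
orientation: [3.141, -0.001, -2.564]
wrist_force: [-0.6, -0.2, 0.3]
gripper_width: 0.0601
```

Call:
carry_out --plan '[[[0.06,0,0,0,0,0,0],[0.0,0,0,0,0,0,0],[0.0,0,0,0,0,0,0],[0.0,0,0,0,0,0,0],[0.0,0,0,0,0,0,0]]]' --newtons 25

```text
time_s: 10.35
ee_pos: [0.4624, 0.086, 0.1062]
orientation: [-3.141, 0.001, -2.563]
wrist_force: [-0.4, -0.8, -0.6]
gripper_width: 0.03
```

Call:
carry_out --plan '[[[0,0,0,0,0,0,0],[0,0,0,0,0,0,0],[0.0,0,0,0,0,0,0],[0.0,0,0,0,0,0,0],[0.0,0,0,0,0,0,0]]]'

```text
time_s: 10.85
ee_pos: [0.4617, 0.0863, 0.1057]
orientation: [3.141, -0.0, -2.564]
wrist_force: [-3.3, 4.4, 4.6]
gripper_width: 0.0153
```

```bash
python3 - <<'E'
from h import *
for n in ('wrist','side'): f=snap(n,n+'8')
s=read_state();print(s['ee_pos'],s['orientation'],s['wrist_force'],s['gripper_width'])
E
```

```text
[0.46170916 0.08632553 0.10573262] [ 3.14080410e+00 -7.95782255e-05 -2.56359498e+00] [-3.55411973  4.46117094  4.82425563] 0.015137920187404166
```

View pics/wrist8.png

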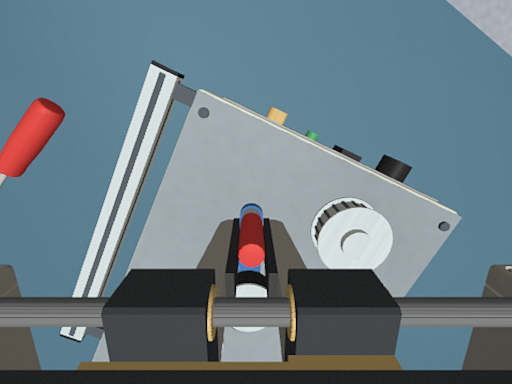

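```bash
python3 - <<'E'
from h import *
f=load('wrist8'); s=read_state();R=Ro.from_euler('xyz',s['orientation']).as_matrix()
print(R)
for dx in (-.01,0,.01):
    p=s['ee_pos']+R[:,0]*dx; print(dx,proj(f,[p[0],p[1],.139]),proj(f,[p[0],p[1],.089]))
a=cv2.imread('pics/wrist8.png');cv2.imwrite('pics/w8c.png',cv2.resize(a[190:310,190:310],None,fx=5,fy=5,interpolation=cv2.INTER_CUBIC))
E
```

```text
[[-8.37558291e-01 -5.46347747e-01 -4.97473881e-04]
 [-5.46347968e-01  8.37558068e-01  6.16978909e-04]
 [ 7.95782254e-05  7.88549645e-04 -9.99999686e-01]]
-0.01 [250.00269266 274.14258082] [250.2143035 235.0243723]
0 [249.99030387 258.36881174] [250.20779347 222.43913026]
0.01 [249.97745468 242.00884685] [250.20109958 209.4984427 ]
```

View pics/w8c.png

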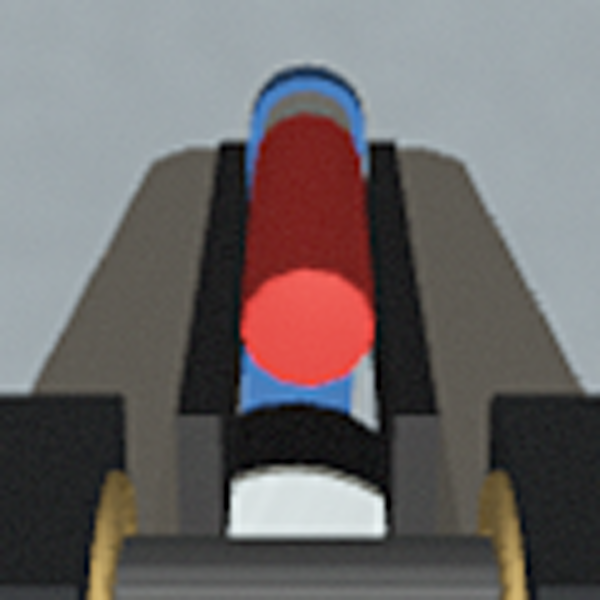

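The peg sits within about 2 mm of the pad centres. I'll work out the arc rows.

```bash
cat > arc.py <<'E'
from h import *
np.set_printoptions(precision=4,suppress=True)
R=Ro.from_euler('xyz',[np.pi,0,-2.5636]).as_matrix()
v=np.array([-.1395,-.0118])
def d(t):
    c,s=np.cos(t),np.sin(t); return np.r_[np.array([[c,-s],[s,c]])@v-v,0]
E
python3 - <<'E'
from arc import *
for k in range(0,18): print(round(k*.05,2),R.T@d(k*.05), read_state()['ee_pos']+d(k*.05) if k==16 else '')
E
```

```text
0.0 [0. 0. 0.] 
0.05 [ 0.0032 -0.0062 -0.    ] 
0.1 [ 0.006  -0.0126 -0.    ] 
0.15 [ 0.0085 -0.0192 -0.    ] 
0.2 [ 0.0107 -0.0258 -0.    ] 
0.25 [ 0.0126 -0.0326 -0.    ] 
0.3 [ 0.0141 -0.0394 -0.    ] 
0.35 [ 0.0153 -0.0463 -0.    ] 
0.4 [ 0.0161 -0.0532 -0.    ] 
0.45 [ 0.0166 -0.0602 -0.    ] 
0.5 [ 0.0167 -0.0672 -0.    ] 
0.55 [ 0.0165 -0.0742 -0.    ] 
0.6 [ 0.0159 -0.0812 -0.    ] 
0.65 [ 0.015  -0.0881 -0.    ] 
0.7 [ 0.0137 -0.095  -0.    ] 
0.75 [ 0.0121 -0.1018 -0.    ] 
0.8 [ 0.0102 -0.1086 -0.    ] [ 0.5125 -0.0102  0.1057]
0.85 [ 0.0079 -0.1152 -0.    ]
```

Call:
carry_out --plan '[[[0,0.003,-0.006,0,0,0,0],[0,0.006,-0.0126,0,0,0,0],[0,0.0085,-0.019,0,0,0,0],[0,0.0107,-0.026,0,0,0,0],[0,0.0126,-0.0326,0,0,0,0]]]' --newtons 30

```text
time_s: 11.45
ee_pos: [0.4677, 0.0521, 0.1056]
orientation: [3.139, -0.002, -2.563]
wrist_force: [-9.2, 6.4, 9.8]
gripper_width: 0.0152
```

```bash
python3 - <<'E'
from h import *
for n in ('wrist',): f=snap(n,n+'9')
s=read_state();print(s['ee_pos'],s['wrist_force'],s['gripper_width'])
E
```

```text
[0.46787655 0.05136706 0.10557953] [-7.05824654  4.39440985  9.10962625] 0.015106003336321042
```

View pics/wrist9.png

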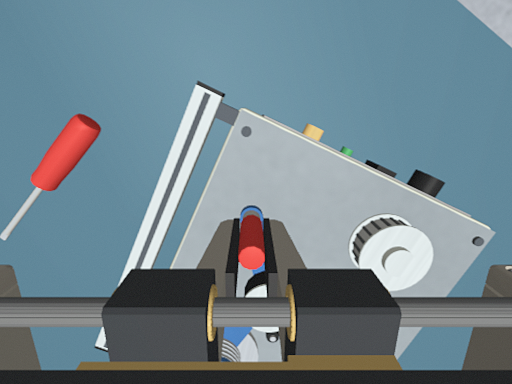

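Call:
carry_out --plan '[[[0,0.002,-0.0065,-0.001,0,0,0],[0,0.0035,-0.0135,-0.001,0,0,0],[0,0.0048,-0.02,-0.001,0,0,0],[0,0.0053,-0.027,-0.001,0,0,0],[0,0.0054,-0.034,-0.001,0,0,0]]]'

```text
time_s: 12.0
ee_pos: [0.481, 0.0208, 0.1058]
orientation: [3.138, -0.003, -2.563]
wrist_force: [-6.1, 7.8, 2.1]
gripper_width: 0.0155
```

```bash
python3 - <<'E'
from h import *
for n in ('wrist',): f=snap(n,n+'10')
s=read_state();print(s['ee_pos'],s['orientation'],s['wrist_force'],s['gripper_width'])
E
```

```text
[0.4813747  0.02013203 0.10578895] [ 3.13851051 -0.0036765  -2.56309758] [-6.17360503  4.8557752   0.59245215] 0.014876198650239656
```

View pics/wrist10.png

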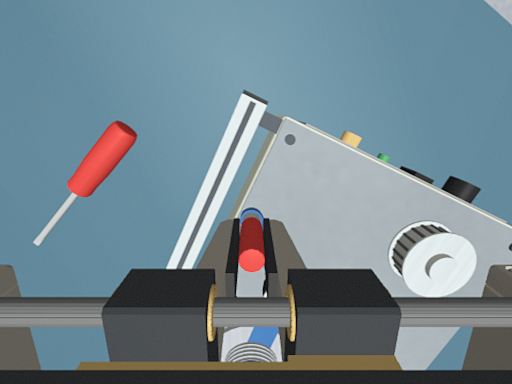

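Call:
carry_out --plan '[[[0,0.0,-0.007,0,0,0,0],[0,-0.0008,-0.014,0,0,0,0],[0,-0.0017,-0.021,0,0,0,0],[0,-0.003,-0.028,0,0,0,0],[0,-0.0044,-0.0346,0,0,0,0]]]'

```text
time_s: 12.55
ee_pos: [0.5022, -0.0061, 0.1057]
orientation: [3.137, -0.006, -2.563]
wrist_force: [-11.6, 3.0, 6.7]
gripper_width: 0.0151
```

```bash
python3 - <<'E'
from h import *
for n in ('wrist','scene'): f=snap(n,n+'11')
s=read_state();p=s['ee_pos'];print(p,s['orientation'],s['wrist_force'],s['gripper_width'])
print(np.arctan2(.0973-p[1],.6018-p[0])-.0846)
E
```

```text
[ 0.50274676 -0.00645063  0.10566261] [ 3.13773391 -0.00572404 -2.56319751] [-9.56341321  3.04400743  6.48670984] 0.014910825707046504
0.7239562442042075
```

View pics/wrist11.png

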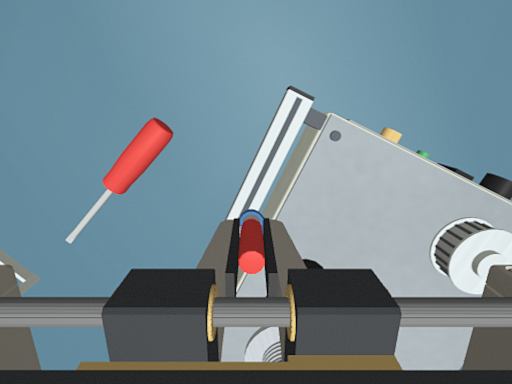

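Call:
carry_out --plan '[[[0,-0.001,-0.0035,0,0,0,0],[0,-0.002,-0.0068,0,0,0,0],[0,-0.003,-0.01,0,0,0,0],[0,-0.003,-0.01,0,0,0,0],[0,-0.003,-0.01,0,0,0,0]]]'

```text
time_s: 13.15
ee_pos: [0.5092, -0.0122, 0.1056]
orientation: [3.136, -0.007, -2.563]
wrist_force: [-14.5, 5.2, 9.8]
gripper_width: 0.0152
```

```bash
python3 - <<'E'
from h import *
s=read_state();p=s['ee_pos'];print(p,s['wrist_force'],s['gripper_width'])
print(np.arctan2(.0973-p[1],.6018-p[0])-.0846)
E
```

```text
[ 0.50924871 -0.01224795  0.10560758] [-14.50999717   5.20099481   9.81274043] 0.015169359121115665
0.7847013188559809
```

Call:
carry_out --plan '[[[0,-0.001,-0.003,0,0,0,0],[0,-0.002,-0.005,0,0,0,0],[0,-0.002,-0.005,0,0,0,0],[0,-0.002,-0.005,0,0,0,0],[0,-0.002,-0.005,0,0,0,0]]]'

```text
time_s: 13.65
ee_pos: [0.5093, -0.0127, 0.1052]
orientation: [3.127, -0.012, -2.564]
wrist_force: [-28.5, 20.7, 22.8]
gripper_width: 0.0151
```

```bash
python3 - <<'E'
from h import *
for n in ('wrist','scene','side'): f=snap(n,n+'12')
s=read_state();p=s['ee_pos'];print(p,s['orientation'],s['wrist_force'],s['gripper_width'])
print(np.arctan2(.0973-p[1],.6018-p[0])-.0846)
a=cv2.imread('pics/scene12.png');b=cv2.imread('pics/side12.png')
cv2.imwrite('pics/g1.png',cv2.resize(a[65:205,250:450],None,fx=4,fy=4,interpolation=cv2.INTER_CUBIC))
E
```

```text
[ 0.50929832 -0.01269215  0.10522353] [ 3.12754161 -0.01181615 -2.56422256] [-28.76851331  21.80087319  21.97575715] 0.015618930563676168
0.7869596340130055
```

View pics/g1.png

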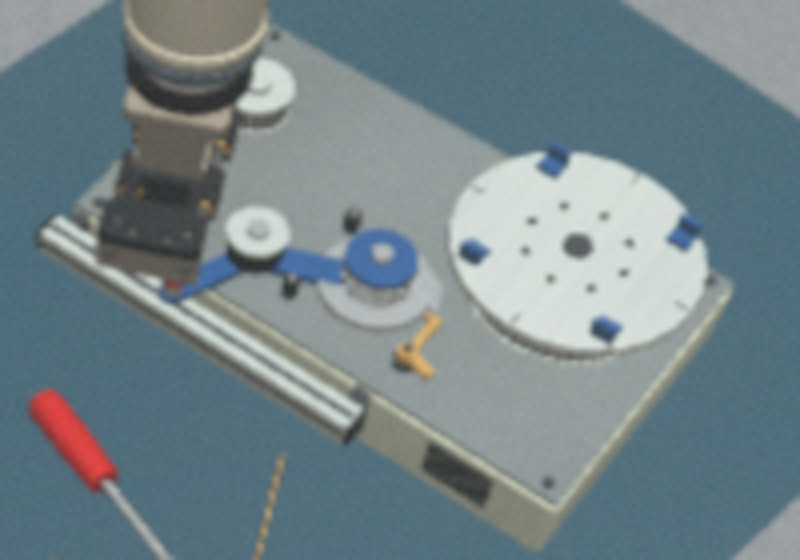

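View pics/wrist12.png

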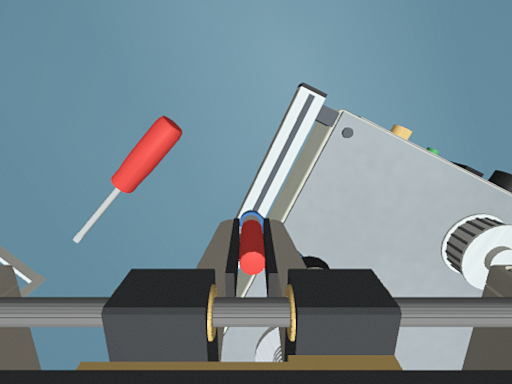

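View pics/side12.png

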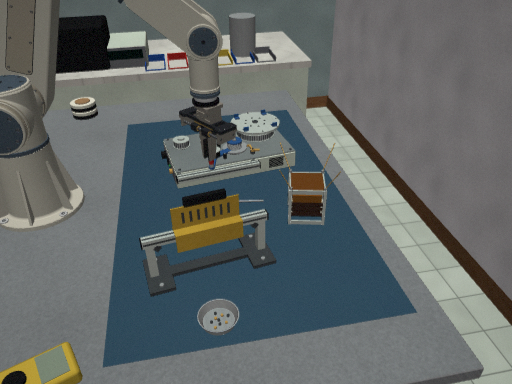

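The arm is hard on its stop: the angle stayed at about 0.79 rad while the force jumped. I'll ease the push a little and keep holding.

Call:
carry_out --plan '[[[0,0.0005,0.001,0,0,0,0],[0,0.001,0.0025,0,0,0,0],[0,0.0012,0.0035,0,0,0,0],[0,0.0012,0.0035,0,0,0,0],[0,0.0012,0.0035,0,0,0,0]]]'

```text
time_s: 14.3
ee_pos: [0.5092, -0.0124, 0.1055]
orientation: [3.133, -0.009, -2.563]
wrist_force: [-18.9, 9.3, 14.0]
gripper_width: 0.015
```

```bash
python3 - <<'E'
from h import *
f=snap('scene','scene13')
s=read_state();p=s['ee_pos'];print(s['time_s'],p,s['wrist_force'],s['gripper_width'])
print(np.arctan2(.0973-p[1],.6018-p[0])-.0846)
S=load('scene6')['image'].astype(int);
for n,(x0,x1,y0,y1) in dict(guard=(120,250,150,260),sat=(255,365,178,275),driver=(255,300,160,210),dish=(100,150,230,275)).items():
    d=np.abs(f['image'].astype(int)-load('scene0')['image'].astype(int))[y0:y1,x0:x1].sum(2); d6=np.abs(f['image'].astype(int)-S)[y0:y1,x0:x1].sum(2)
    print(n,(d>90).sum(),(d6>90).sum())
cv2.imwrite('pics/pawl.png',np.hstack([cv2.resize(load(t)['image'][125:165,325:370,::-1],None,fx=8,fy=8,interpolation=cv2.INTER_CUBIC) for t in('scene0','scene13')]))
E
```

```text
14.35 [ 0.50917495 -0.01243459  0.10544674] [-19.09462918   9.6706881   13.54814478] 0.014833176363080399
0.7851476913242226
guard 1531 34
sat 0 0
driver 6 0
dish 0 0
```

View pics/pawl.png

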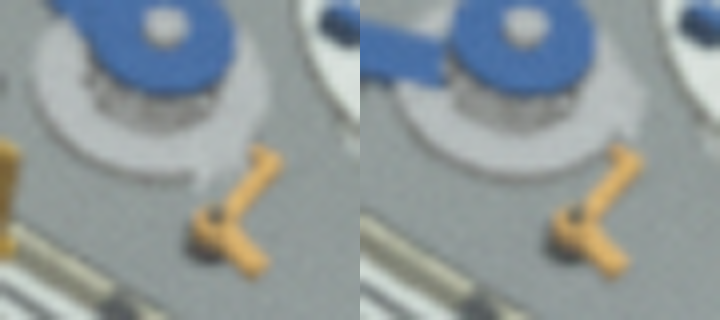

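```bash
python3 -c "
from h import *
print(finish_job())"
```

```text
the job is handed in; nothing more can be done
None
```

The guard is hanging on the parking rail and the blue tensioner arm is held back at its stop. I handed the job in at about 14.4 s, and it reports no verdict.

- **Guard:** I lifted it off by its handle, lowered it over the parking rail and let go. The camera views show it straddling the bar. Just before lowering, it was within about 1 mm of centre across the bar.
- **Tensioner arm:** I gripped the peg and swung it round its arc until it would go no further. My measured angle is about 0.79 rad (the stop is at 0.80). Pushing on raised the wrist force to about 42 N with almost no movement, so it is on the stop. I then eased off to about 25 N and kept the grip, with the angle unchanged.
- **Pawl:** it looks the same in the picture as it did at the start, so I take it to be dropped in. I could only judge this by eye.
- **Satellite, screwdriver and dish:** the scene camera showed no movement of any of them between the start and the end.

**Readings that did not quite agree:** the fingers read about 15 mm on the 16 mm peg. Part of the wrist force is upward and towards the robot, so my arc was probably a millimetre or two off the true one.

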